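# Move a mounted model from the parking dock to the inspection stand

### The job

The plaster model on its dovetail carrier is locked in the low rectangular parking dock. Press that dock's thumb pad right down so that the spring pushes the carrier off its catch, draw the carrier out along the dovetail, then slide it into the dovetail of the round inspection stand until that stand's catch clicks up behind it and it stays locked by itself; feel for its stop, which may be set at any depth, and do not ram the carrier against it. Keep the model upright the whole way and do not disturb the loose cast and the small jar standing nearby.

Things in the scene. Friction and masses are not known exactly. Their poses are not given: they have to be found in the camera images.
- carrier: Loose model carrier, 0.3 kg. In mm: dovetail foot 84 long (x), 56 wide below, 11 high, flanks leaning inward 6 in 10; aluminium plate 84 x 62 x 7 on it (z 11 to 18); white plaster block 68 (x) x 54 (y) x 30 (z 18 to 48), to be gripped across y; grey-green dental cast on top (to z 79, no wider than the block). Origin: centre of foot's underside. x along the slide, inward at the start; both ends alike.
- park: Parking dock, fixed: low grey body (mm) on a dark 156 x 104 base sheet. Dovetail channel, floor 22 above the worktop, 1.5 play on each side of the foot. x points inward along the slide. Origin on the worktop, 42 in front of the end stop (17 high). Rails (92 wide overall, 10 high) x -62 to 42, flared mouth (5 wider each side) x -76 to -62, open apron floor x -93 to -76.
- park_seat (a point): Where the origin of a locked carrier rests in the parking dock, on the channel floor, 2.5 mm short of the end stop. A plunger in the stop pushes the carrier outward over its last 15 mm (3 N rising to 5 N), here against the catch tooth. x inward along the slide, z up.
- park_pad (a point): Centre of the top of the parking dock's black ribbed thumb pad (30 x 36 mm), 112.5 mm in front of the seat and 3 mm below the channel floor, so a carrier slides over it. It moves with the catch.
- park_catch (a joint): Catch travel, m: 0 up, 0.009 pressed right down (2 to 5 N, up to 8 N when loaded). Its steel tooth, 18 mm wide, stands 5.5 mm above the channel floor just outside a locked carrier; outward side a ramp, inward side upright. Pressing the pad past 7 mm frees the carrier; the plunger pushes it out 10 to 25 mm; the tooth then rides under the foot (0.003 to 0.006) and no longer holds.
- stand: Inspection stand, fixed, empty at the start: round grey disc 156 mm across, tick marks on its rim, carrying a dock like the parking dock (same rails, mouth and apron, x as there), channel floor 40 mm above the worktop. Its end stop, with plunger, tooth and pad, is clamped anywhere from 2 to 16 mm nearer the mouth than in the parking dock: not measured, to be felt. x inward; origin on the worktop.
- stand_seat (a point): Where the origin of a locked carrier would rest with the stop set deepest (as in the parking dock), on the channel floor; the true place lies 2 to 16 mm outward of it, as the stop is set. Pushing in takes 5 to 9 N over the last 15 mm; up to 2.5 mm before the stop the tooth snaps up behind the foot; let go earlier, the carrier is pushed back out. x inward along the slide, z up.
- stand_catch (a joint): Travel of the stand's catch, m: 0 up, 0.009 right down. The foot pushes the ramped tooth down as it slides in (0.003 to 0.006 while the foot is over it); it springs back to about 0 when the carrier is locked.
- loose_cast: Loose bystander: plaster cast with teeth, 51 x 66 x 31 mm, origin at the centre of its underside.
- small_jar: Loose bystander: small white jar with a blue lid, 37 mm across and 50 mm high, origin at the centre of its underside.

How it is judged:
By the outcome, as a careful person would: the job done as asked, in the order asked, and still so for the second after the job is handed in, with the robot touching nothing.
It also fails if it takes over 58 s, if anything falls off the work surface, if the arm or the gripper's body presses on something with over 40 N, if the wrist force passes 120 N, or if a joint passes its speed limit or range.

### The arm

A 7-joint arm with a two-finger parallel gripper is mounted at the origin on a cart in front of the work surface, level with it; the furniture and walls round the work are solid. World frame = base frame: x ahead of the robot, y to its left, z up, the work surface at z = 0. Lengths are in mm, angles in degrees, forces in N, time in s.
With the tool pointing down it reaches from about 425 to 950 mm from the base axis. Payload 16.7 kg.
Tool frame: the origin (TCP) lies on the centre line of the jaws, within the pads' length; the fingertips stand 25 mm ahead of it and the grasp point (between the pads) lies 6 mm ahead of it; z points along the fingers, y is the direction in which the jaws open and shut (so a half turn about z gives the same grasp; the last joint's range is limited). The gripper opens to 94 mm and grips with 3 to 60 N. Pads are 16 mm wide; open, the fingers measure 119 mm over their backs; the gripper's body (75 mm by 177 mm) begins 78 mm behind the grasp point.
Start: joints at [-84.368, 24.414, 4.234, 92.017, -1.954, 63.644, -3.845], TCP at [165.566, 654.342, 230.467] pointing down, gripper open.
Joint ranges: [-163.25, 163.25], [-28.42, 122.38], [-70.27, 78.77], [12.13, 141.07], [-58.53, 238.53], [9.26, 117.41], [-156.51, 156.51]. Speed limits (degrees/s): [108.29, 108.29, 136.94, 136.94, 172.46, 172.46, 172.46].

### API

Orientations are given as [roll, pitch, yaw] about the fixed x, y, z axes, in that order (R = Rz(yaw) Ry(pitch) Rx(roll)).
In Python, from workcell import robot, capture, workorder gives the robot as it stands.
- The arm moves only by the shell command python3 -m creep 'ROWS' [FORCE]. ROWS is JSON, one flat list of numbers, 5 for each row, row after row: the shift along the tool's x, y, z in mm, then the turn about the tool's z in rad, then the finger opening in mm, from 0 to 94. In form: [dx, dy, dz, roll, hand, dx, dy, dz, roll, hand, ...]. A call has 1 to 8 rows; each row is the pose to reach, as a shift and turn from the pose commanded when the call began, along the tool's axes at that moment; what a row does not reach only later rows make up. A row lasts 1/10 s, in which the tool goes at most 50 mm and 8.59 degrees, less where a joint would pass 70% of its speed; a pose out of reach is approached as far as the arm can. A call with a gripper value outside its range is refused whole. The fingers move at their own pace and stop on an object; FORCE is the grip in N (left out, the last holds). Time passes only in rows, so rows that repeat a pose let the fingers close. It gives the time, the measured TCP pose, the force and the opening at its end, in the units of the state.
- robot.get_state(): the state, without advancing time (a new reading comes with each control period).
- capture(name): name is "scene" or "top" or "wrist"; returns a dict with "img" (400x640x3 uint8, red, green, blue), "range_z" (400x640 float32, mm along the optical axis (not along the pixel's ray), 0 where there is no reading), "mtx" (3x3 intrinsics, pixels), "T" (4x4, takes a point from camera to world coordinates). Camera axes: x right, y up, looking along -z (the intrinsics and any distortion apply to the point x, -y, -z); pixel columns grow to the right and rows downward; lengths in mm; the calibration is good to about 2 mm. A picture is of the moment at which its call begins.
- workorder.job_done(): hands the job in, once; it reports no verdict.
The state is a dict: "time": time; "joint_positions": joint angles; "dq": joint speeds; "tau": joint torques, N m; "ee_pos": TCP position; "eef_rot": TCP orientation; "force": force on the tool from outside, world axes, zero at the start; "wrist_torque": the same for the moment, N m; "width": finger opening in mm.
Only numpy, scipy, OpenCV 4.12 (cv2) and the standard library are available. Lean on these libraries where they do the work, as an engineer would, in place of code of your own. Each camera call takes 0.05 s, during which the arm holds its last target.

## Working session

There is one attempt and no reset: what is moved stays moved. The work goes in short steps, Python scripts to look and compute and a shell command to move; the robot and the scene stay as the last step left them, time stands still between calls to the robot, and variables do not carry over. Pictures are saved under pics/ and viewed, and the job is handed in when it is done.

```bash
ls; mkdir -p pics; python3 - <<'E'
from workcell import robot, capture
import cv2,numpy as np
print(robot.get_state())
for n in ["scene","top","wrist"]:
    c=capture(n); cv2.imwrite(f"pics/{n}0.png",c["img"][:,:,::-1]); np.savez(f"pics/{n}0.npz",**c)
    print(n,c["mtx"].tolist(),np.round(c["T"],3).tolist(),[k for k in c])
E
```

```text
pics
{'time': 0.0, 'joint_positions': array([-84.36760328,  24.45116295,   4.23215419,  92.05170137,
        -1.95592092,  63.64478544,  -3.84338113]), 'dq': array([-0.01259072,  0.00660521,  0.01312696, -0.00910534, -0.04939963,
       -0.00605592,  0.04621425]), 'tau': array([ 1.62253837e-03, -9.35797763e+01,  3.66818771e+00, -4.54175556e+01,
       -4.87521663e-02,  2.00120837e-02,  1.37232423e-04]), 'ee_pos': array([165.48586585, 653.97378217, 229.76257506]), 'eef_rot': array([-1.79924648e+02,  4.09411068e-03,  1.65799555e+02]), 'force': array([-0.06259222, -0.07448977, -0.27481   ]), 'wrist_torque': array([ 0.01723607, -0.03330633,  0.0289657 ]), 'width': 94.17112482230853}
scene [[363.8327906349004, 0.0, 320.796705052892], [0.0, 363.8327906349004, 202.4748759721928], [0.0, 0.0, 1.0]] [[-0.844, 0.32, -0.432, 249.066], [-0.537, -0.48, 0.694, 555.928], [0.014, 0.817, 0.577, 538.061], [0.0, 0.0, 0.0, 1.0]] ['img', 'range_z', 'mtx', 'T']
top [[382.619921134763, 0.0, 317.1683937331969], [0.0, 382.619921134763, 203.99533816457466], [0.0, 0.0, 1.0]] [[-0.004, 0.978, -0.21, 408.146], [-1.0, -0.003, 0.005, -9.941], [0.005, 0.21, 0.978, 1078.306], [0.0, 0.0, 0.0, 1.0]] ['img', 'range_z', 'mtx', 'T']
wrist [[295.06368878834655, 0.0, 322.61209022191093], [0.0, 295.06368878834655, 195.13841043542155], [0.0, 0.0, 1.0]] [[0.245, -0.938, -0.247, 92.988], [0.969, 0.237, 0.063, 672.792], [-0.001, -0.255, 0.967, 384.251], [0.0, 0.0, 0.0, 1.0]] ['img', 'range_z', 'mtx', 'T']
```

View pics/scene0.png

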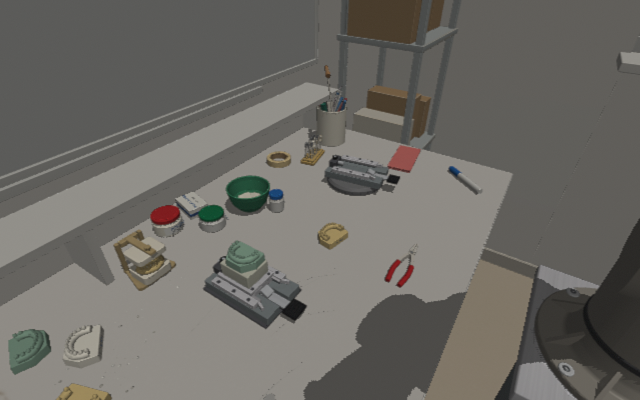

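View pics/top0.png

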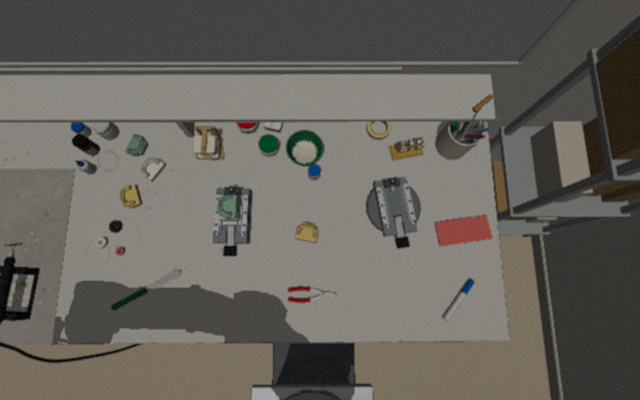

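View pics/wrist0.png

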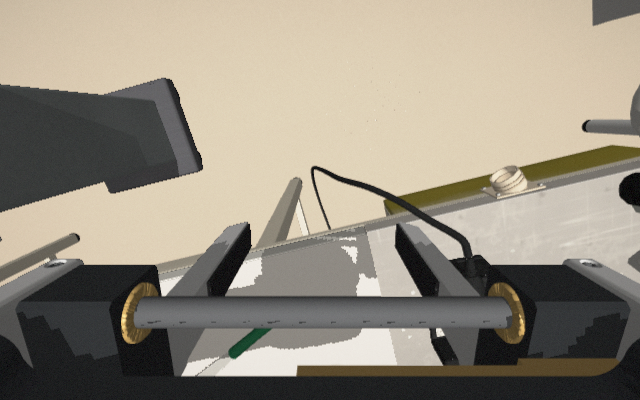

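The top view shows the parking dock with the carrier at about (232,217), its pad at (230,250), the stand at (395,207) with its pad at (402,241), the loose cast at (307,232) and the jar at (315,171). Next I'll measure all of these from the depth data.

```bash
cat > h.py <<'E'
import numpy as np,cv2
def cloud(c):
    z=c["range_z"]; K=c["mtx"]; T=c["T"]
    v,u=np.mgrid[0:z.shape[0],0:z.shape[1]]
    P=np.stack([(u-K[0,2])/K[0,0]*z,-(v-K[1,2])/K[1,1]*z,-z],-1)
    W=P@T[:3,:3].T+T[:3,3]
    W[z<=0]=np.nan
    return W
E
python3 - <<'E'
from h import *
for n in ["top","scene"]:
    c=dict(np.load(f"pics/{n}0.npz")); W=cloud(c)
    if n=="top": pts=dict(park=(232,217),pad=(230,250),spad=(402,241),stand=(395,207),cast=(307,232),jar=(315,171),table=(350,260))
    else: pts=dict(carr=(245,255),pad=(293,309),spad=(393,180),cast=(333,235),jar=(276,195),table=(330,280))
    for k,(u,v) in pts.items(): print(n,k,np.round(W[v,u],1))
    # enlarged crops
    for k,(u,v) in dict(park=(232,220),stand=(395,210)).items():
        if n=="top":
            im=c["img"][v-45:v+45,u-45:u+45,::-1]; cv2.imwrite(f"pics/{n}_{k}.png",cv2.resize(im,(600,600),interpolation=cv2.INTER_NEAREST))
    if n=="scene":
        im=c["img"][140:330,180:420,::-1]; cv2.imwrite("pics/scene_crop.png",cv2.resize(im,(760,600),interpolation=cv2.INTER_NEAREST))
E
```

```text
top park [587.9 210.2  79.2]
top pad [506.6 225.6  16.7]
top spad [ 527.7 -247.2   35.6]
top stand [ 622.2 -232.    37.7]
top cast [556.3  13.   14.2]
top jar [722.8 -10.   51.6]
top table [ 4.791e+02 -1.071e+02 -2.000e-01]
scene carr [610.6 225.9  88.6]
scene pad [504.9 230.6  18.9]
scene spad [ 520.7 -237.9   37.2]
scene cast [550.7  17.7  15.4]
scene jar [719.1   3.3  51. ]
scene table [494.1 122.8   0.6]
```

View pics/top_park.png

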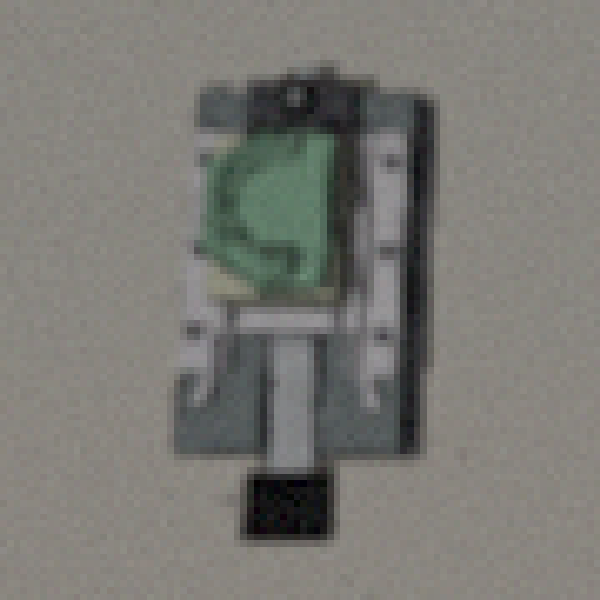

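View pics/top_stand.png

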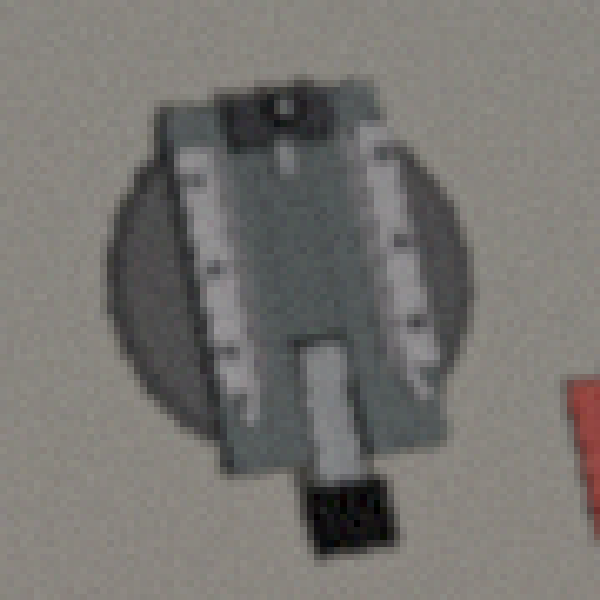

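View pics/scene_crop.png

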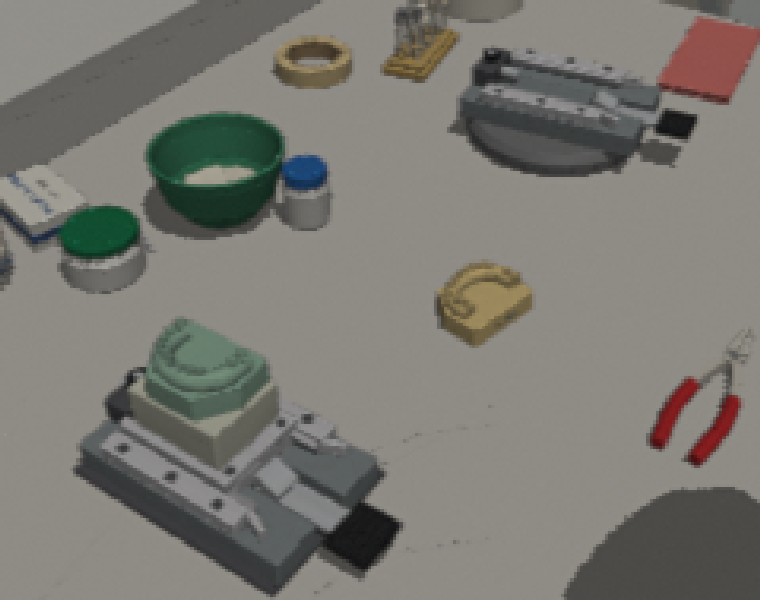

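```bash
python3 - <<'E'
from h import *
for nm,(x0,x1,y0,y1),zt,zf in [("park",(470,720,130,310),32,22),("stand",(480,740,-340,-150),50,40)]:
  for n in ["top","scene"]:
    c=dict(np.load(f"pics/{n}0.npz")); W=cloud(c); I=c["img"].astype(int)
    reg=(W[...,0]>x0)&(W[...,0]<x1)&(W[...,1]>y0)&(W[...,1]<y1)
    m=reg&(abs(W[...,2]-zt)<4)&(I.mean(-1)>115)
    P=W[m]; 
    r=cv2.minAreaRect(P[:,:2].astype(np.float32)); 
    print(nm,n,"rails",m.sum(),np.round(r[0],1),np.round(r[1],1),round(r[2],2),"z",P[:,2].mean().round(1))
    b=reg&(W[...,2]>zf-10)&(W[...,2]<zf+3)&(I.max(-1)<40)&(W[...,0]<545)
    P=W[b]; r=cv2.minAreaRect(P[:,:2].astype(np.float32)); print("  pad",b.sum(),np.round(P.mean(0),1),np.round(r[1],1),round(r[2],2))
    bd=reg&(abs(W[...,2]-zf)<4)&(I.max(-1)<115)
for n in ["top","scene"]:
    c=dict(np.load(f"pics/{n}0.npz")); W=cloud(c); I=c["img"].astype(int)
    for nm,(x0,x1,y0,y1),(z0,z1) in [("cast",(490,620,-60,80),(5,60)),("jar",(690,750,-45,25),(42,60)),("carr",(540,680,150,280),(60,120))]:
        m=(W[...,0]>x0)&(W[...,0]<x1)&(W[...,1]>y0)&(W[...,1]<y1)&(W[...,2]>z0)&(W[...,2]<z1)
        P=W[m]; print(n,nm,m.sum(),P.min(0).round(0),P.max(0).round(0))
E
```

```text
park top rails 251 [618.9 225.1] [ 89.4 144.5] 89.23 z 31.6
  pad 100 [506.5 224.3  18.6] [31.5 74.2] 22.63
park scene rails 465 [615.9 226.8] [146.2  89.9] 0.53 z 32.5
  pad 281 [503.4 230.6  19.4] [35.4 29.4] 87.43
stand top rails 328 [ 625. -233.] [117.6  89.7] 8.08 z 49.8
  pad 105 [ 525.3 -245.9   37. ] [24.7 31.9] 6.33
stand scene rails 258 [ 624.3 -231.9] [116.1  93. ] 8.96 z 50.8
  pad 66 [ 522.9 -241.7   38. ] [24.6 31.5] 8.25
top cast 386 [510. -52.   5.] [603.  73.  31.]
top jar 142 [712. -24.  42.] [750.  23.  60.]
top carr 531 [585. 197.  61.] [651. 251. 102.]
scene cast 530 [528. -13.   5.] [586.  50.  33.]
scene jar 165 [710. -23.  42.] [749.  25.  60.]
scene carr 1193 [583. 199.  60.] [652. 254. 102.]
```

```bash
python3 -m creep '[-20,-12,0,-0.02,94,-58,-34,0,-0.05,94,-97,-56,0,-0.08,94,-136,-79,0,-0.12,94,-175,-102,0,-0.16,94,-214,-125,0,-0.20,94,-253,-147,0,-0.24,94,-280,-163,0,-0.248,94]'
```

```text
time: 0.95
ee_pos: [399.2, 425.0, 230.5]
eef_rot: [-180.0, 0.0, 180.0]
force: [-0.5, -0.4, -0.1]
width: 94.1
```

```bash
python3 - <<'E'
from workcell import robot
import numpy as np
s=robot.get_state();print(s["time"],s["ee_pos"],s["eef_rot"],s["joint_positions"],s["force"])
E
```

```text
0.95 [399.18365098 424.97717062 230.49219456] [-1.79973226e+02  2.06228330e-02  1.79965862e+02] [-59.89633043  15.87062081   8.19596725 104.45452637  -2.54585797
  59.86190888  39.23628113] [-0.45346278 -0.44164927 -0.12108945]
```

```bash
python3 -m creep '[-14,-14,0,0,94,-42,-43,0,0,94,-73,-75,0,0,94,-104,-107,0,0,94,-135,-139,0,0,94,-165,-170,0,0,94,-184,-190,0,0,94,-191,-197,0,0,94]'; python3 - <<'E'
from h import *
from workcell import capture,robot
c=capture("wrist"); cv2.imwrite("pics/w1.png",c["img"][:,:,::-1]); np.savez("pics/w1.npz",**c); print(robot.get_state()["ee_pos"],robot.get_state()["joint_positions"])
E
```

```text
time: 1.75
ee_pos: [589.8, 227.5, 230.2]
eef_rot: [-179.9, 0.0, 179.8]
force: [-0.8, -0.5, -0.1]
width: 94.1
[589.73882658 227.7875056  230.18751167] [-38.6235996   20.80316181  15.06039273  98.42737811  -5.95615241
  61.5752755   68.14355051]
```

View pics/w1.png

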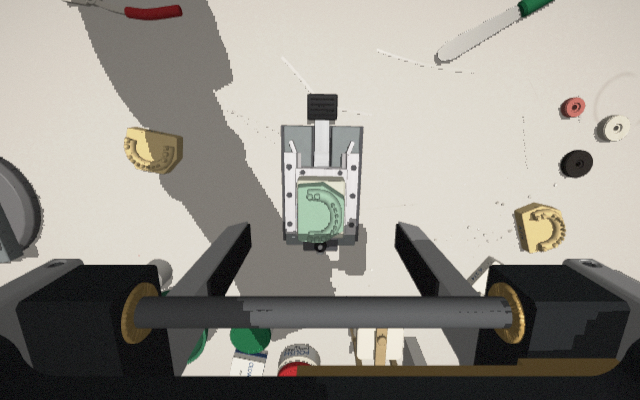

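The wrist view shows the whole dock: pad at (322,106), carrier plate at about (322,172), and end stop at (320,246).

```bash
cat > m.py <<'E'
from h import *
def lookdock(c,box,zt,zf):
    W=cloud(c); I=c["img"].astype(int)
    x0,x1,y0,y1=box
    reg=(W[...,0]>x0)&(W[...,0]<x1)&(W[...,1]>y0)&(W[...,1]<y1)
    out={}
    for k,m in dict(rails=reg&(abs(W[...,2]-zt)<3)&(I.mean(-1)>150), top=reg&(abs(W[...,2]-zt)<3), body=reg&(abs(W[...,2]-zf)<2.0)&(I.max(-1)>70),
        pad=reg&(W[...,2]>zf-8)&(W[...,2]<zf+3)&(I.max(-1)<60)&(W[...,0]<550)).items():
        n,l,st,ce=cv2.connectedComponentsWithStats(m.astype(np.uint8))
        P=W[m]
        if k=="pad":
            m=l==1+np.argmax(st[1:,4]); P=W[m]
        r=cv2.minAreaRect(P[:,:2].astype(np.float32))
        print(k,m.sum(),"ctr",np.round(r[0],1),"size",np.round(r[1],1),"ang",round(r[2],2),"mean",P.mean(0).round(1))
        out[k]=P
    # left/right rail side lines: outer edges per x bin
    P=out["rails"]; 
    e=[]
    for x in np.arange(P[:,0].min()+5,P[:,0].max()-5,4):
        q=P[abs(P[:,0]-x)<3]
        if len(q)>4: e.append((x,q[:,1].min(),q[:,1].max()))
    e=np.array(e)
    for j in (1,2):
        # robust line
        l=cv2.fitLine(np.stack([e[:,0],e[:,j]],1).astype(np.float32),cv2.DIST_HUBER,0,0.5,0.01).ravel()
        print("edge",j,"yaw",np.degrees(np.arctan(l[1]/l[0])).round(2),"y at 600:",(l[3]+(600-l[2])*l[1]/l[0]).round(1))
    return out
E
python3 - <<'E'
from m import *
c=dict(np.load("pics/w1.npz")); lookdock(c,(470,720,150,310),32,22)
W=cloud(c)
m=(W[...,2]>45)&(W[...,2]<75)&(W[...,0]>540)&(W[...,0]<700)&(W[...,1]>150)&(W[...,1]<300)
P=W[m];print(P.min(0),P.max(0))
m=(abs(W[...,2]-40)<3)&(W[...,0]>540)&(W[...,0]<700)&(W[...,1]>150)&(W[...,1]<300)
P=W[m];r=cv2.minAreaRect(P[:,:2].astype(np.float32));print("plate",r)
# stop dark
E
python3 - <<'E'
import cv2
i=cv2.imread("pics/w1.png")[85:260,255:395]; cv2.imwrite("pics/w1c.png",cv2.resize(i,(480,600),interpolation=cv2.INTER_NEAREST))
E
```

```text
rails 1673 ctr [599.3 225.4] size [ 89.6 113.5] ang 88.96 mean [594.7 223.5  32. ]
top 2050 ctr [614.5 225. ] size [ 89.9 143.9] ang 88.89 mean [600.1 225.3  32.1]
body 2022 ctr [589.6 225.6] size [ 91.4 179.3] ang 88.81 mean [564.6 226.   22.1]
pad 668 ctr [503.2 227.3] size [33.7 27.4] ang 89.81 mean [503.6 227.4  19.5]
edge 1 yaw -1.4 y at 600: 181.0
edge 2 yaw -1.21 y at 600: 269.6
[581.01640123 198.19390417  45.00516515] [678.18041419 252.50471061  74.98746934]
plate ((626.7627563476562, 224.75576782226562), (62.017303466796875, 106.88616943359375), 89.0309066772461)
```

View pics/w1c.png

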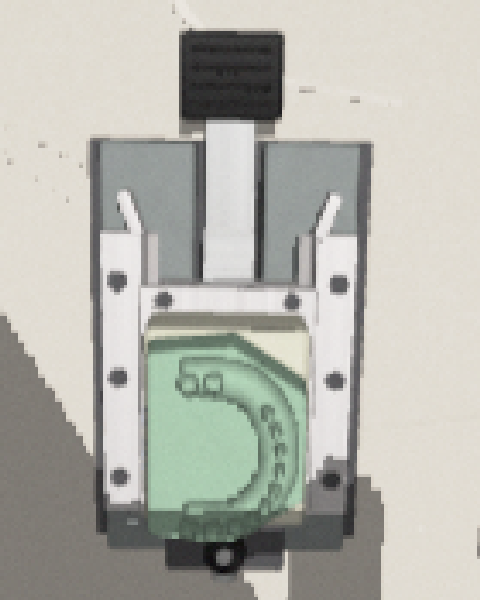

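```bash
python3 -m creep '[20,0,0,0.01,0,55,0,10,0.019,0,80,0,40,0.019,0,86.5,0,80,0.019,0,86.5,0,120,0.019,0,86.5,0,155,0.019,0,86.5,0,172,0.019,0,86.5,0,176,0.019,0]' 30; python3 - <<'E'
from h import *
from workcell import capture,robot
c=capture("wrist"); cv2.imwrite("pics/w2.png",c["img"][:,:,::-1]); np.savez("pics/w2.npz",**c)
c=capture("scene"); cv2.imwrite("pics/s2.png",cv2.resize(c["img"][180:340,180:380,::-1],(750,600),interpolation=cv2.INTER_NEAREST))
s=robot.get_state(); print(s["time"],s["ee_pos"],s["eef_rot"],s["force"],s["width"])
E
```

```text
time: 2.6
ee_pos: [499.5, 231.3, 52.5]
eef_rot: [-179.9, -0.2, 179.0]
force: [-0.4, 0.1, -0.2]
width: 33.6
2.7 [500.86885935 231.44154844  54.38698969] [-1.79988367e+02 -5.04852196e-02  1.78987032e+02] [-0.69527355 -0.43657825  0.83520605] 25.669646202318354
```

View pics/w2.png

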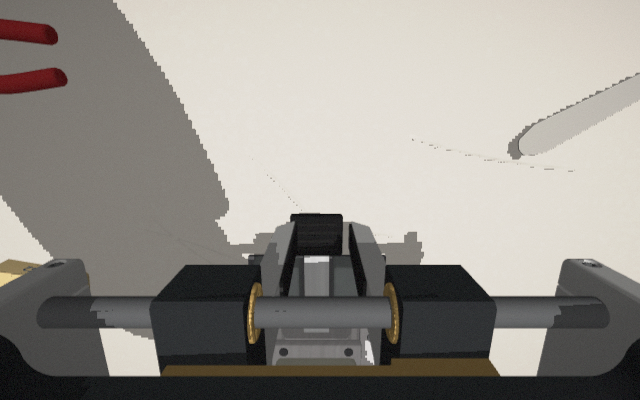

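View pics/s2.png

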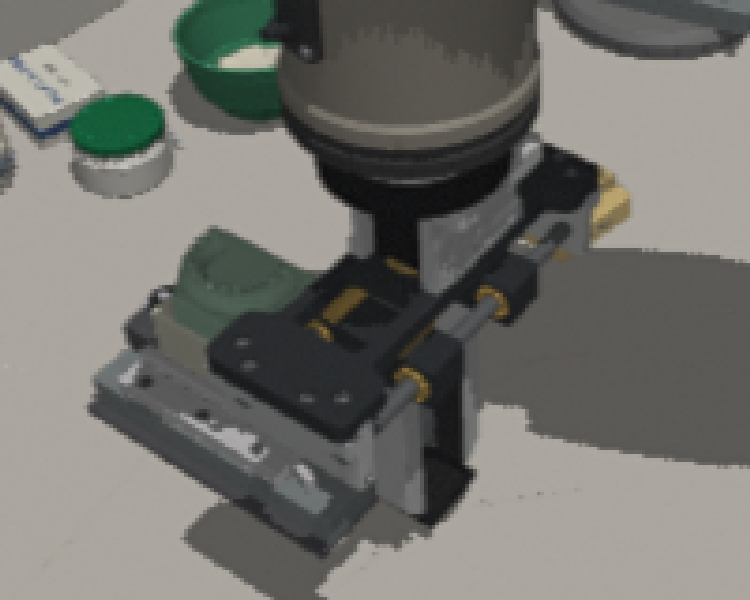

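```bash
python3 -m creep '[0,0,0,0,0,0,0,0,0,0,0,0,0,0,0]'
```

```text
time: 3.0
ee_pos: [501.9, 231.0, 55.4]
eef_rot: [179.9, 0.1, 178.9]
force: [0.4, 0.1, -0.7]
width: 2.1
```

```bash
python3 -m creep '[-1,-3,3,0,0,-1.5,-3.5,7,0,0,-1.5,-3.5,10,0,0,-1.5,-3.5,13,0,0]'; python3 -m creep '[0,0,2,0,0,0,0,3,0,0]';  python3 -m creep '[0,0,2,0,0,0,0,2,0,0]'
```

```text
time: 3.4
ee_pos: [503.1, 226.8, 41.2]
eef_rot: [-180.0, -0.0, 178.9]
force: [-1.1, -1.8, 4.9]
width: 0.1
time: 3.6
ee_pos: [503.1, 226.9, 38.3]
eef_rot: [-180.0, -0.0, 178.9]
force: [0.7, -2.3, 3.5]
width: 0.4
time: 3.8
ee_pos: [503.0, 226.9, 36.3]
eef_rot: [-180.0, -0.0, 178.9]
force: [0.8, -3.7, 4.9]
width: 0.4
```

```bash
python3 -m creep '[0,0,1,0,0,0,0,1.5,0,0]';  python3 -m creep '[0,0,1,0,0,0,0,1,0,0]'; python3 -m creep '[0,0,1,0,0,0,0,1,0,0]'; python3 - <<'E'
from h import *
from workcell import capture,robot
c=capture("wrist"); cv2.imwrite("pics/w3.png",c["img"][:,:,::-1]); np.savez("pics/w3.npz",**c)
s=robot.get_state(); print(s["time"],s["ee_pos"],s["force"])
E
```

```text
time: 4.0
ee_pos: [503.1, 227.0, 35.0]
eef_rot: [-180.0, 0.0, 178.9]
force: [-0.1, -5.1, 10.3]
width: 0.4
time: 4.2
ee_pos: [503.1, 227.0, 34.7]
eef_rot: [180.0, 0.0, 178.9]
force: [-4.4, -7.5, 21.2]
width: 0.7
time: 4.4
ee_pos: [503.2, 227.0, 34.2]
eef_rot: [180.0, 0.0, 178.9]
force: [-7.5, -7.8, 34.3]
width: 0.7
4.45 [503.20326844 226.99201136  34.22715716] [-8.29071793 -8.58447125 33.05985527]
```

View pics/w3.png

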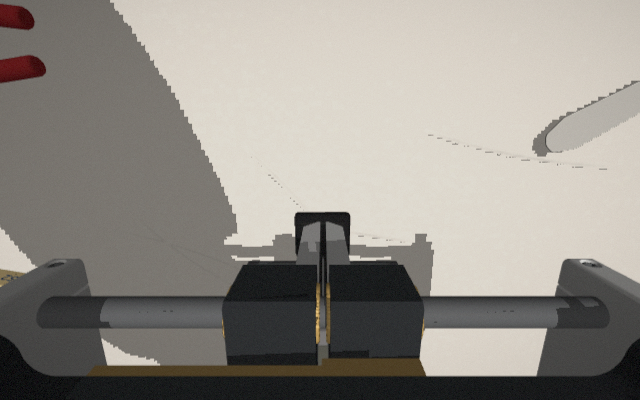

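```bash
python3 -m creep '[0,0,0,0,0,0,0,-10,0,0,0,0,-40,0,0,0,0,-85,0,20,0,0,-130,0,70,-30,0,-165,0,94,-65,0,-180,0,94,-70,0,-181,0,94]'; python3 -m creep '[0,0,0,0,94,0,0,0,0,94]'; python3 - <<'E'
from m import *
from workcell import capture,robot
c=capture("wrist"); cv2.imwrite("pics/w4.png",c["img"][:,:,::-1]); np.savez("pics/w4.npz",**c)
s=robot.get_state(); print(s["time"],s["ee_pos"],s["eef_rot"],s["force"])
lookdock(c,(470,720,150,310),32,22)
W=cloud(c)
reg=(W[...,0]>520)&(W[...,0]<700)&(W[...,1]>180)&(W[...,1]<270)
m=reg&(W[...,2]>55)&(W[...,2]<110); print(W[m].min(0),W[m].max(0))
m=reg&(abs(W[...,2]-40)<2.5); r=cv2.minAreaRect(W[m][:,:2].astype(np.float32));print("plate",r,W[m].min(0))
E
```

```text
time: 5.25
ee_pos: [576.7, 226.2, 216.6]
eef_rot: [179.9, 0.3, 178.9]
force: [-0.1, -1.1, -0.2]
width: 37.0
time: 5.45
ee_pos: [571.7, 226.0, 212.9]
eef_rot: [-180.0, -0.1, 178.9]
force: [-0.8, 0.5, -1.0]
width: 53.4
5.5 [571.63371115 225.99008572 212.96232796] [-1.79966054e+02 -1.05057801e-01  1.78958601e+02] [-0.43515832  0.41061647 -0.31190754]
rails 1337 ctr [600.7 225.3] size [ 89.6 116.9] ang 88.74 mean [590.9 228.9  32. ]
top 2180 ctr [601.6 225.1] size [ 90.  118.7] ang 88.75 mean [607.  225.2  32.1]
body 1817 ctr [602.6 225.3] size [ 91.6 155.1] ang 89.1 mean [576.3 226.1  22. ]
pad 702 ctr [503.  227.5] size [34.  27.1] ang 88.96 mean [503.5 227.4  16. ]
edge 1 yaw 1.86 y at 600: 182.6
edge 2 yaw -1.04 y at 600: 269.4
[559.62232964 198.08685789  56.3860997 ] [628.90561991 252.83022591 103.73314554]
plate ((615.2490234375, 224.96786499023438), (62.01802444458008, 127.65421295166016), 88.88396453857422) [551.07293842 193.80106209  37.51470776]
```

View pics/w4.png

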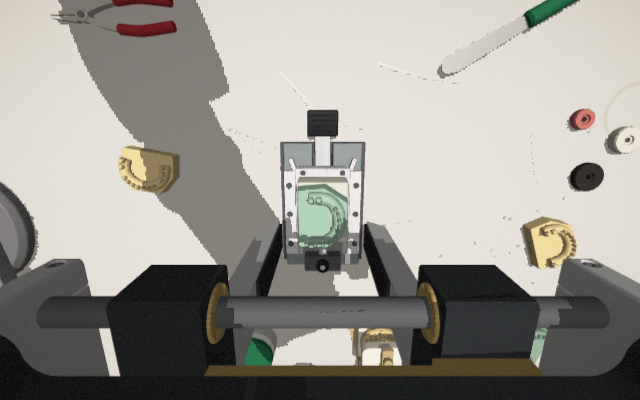

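```bash
python3 -m creep '[-10,0,10,0,94,-22.5,0,40,0,94,-22.5,0,70,0,94,-22.5,0,80,0,94,-22.5,0,80,0,94,-22.5,0,80,0,94]' 20
```

```text
time: 6.1
ee_pos: [595.8, 225.5, 134.7]
eef_rot: [180.0, 0.0, 178.9]
force: [0.6, -0.5, 0.4]
width: 94.0
```

```bash
python3 -m creep '[1,0,15,0,94,1,0,35,0,94,1,0,52,0,94,1,0,60,0,94,1,0,64,0,94,1,0,65,0,94,1,0,65,0,94]'; python3 -m creep '[0,0,0,0,94]'
```

```text
time: 6.8
ee_pos: [594.8, 225.5, 69.6]
eef_rot: [180.0, 0.0, 178.9]
force: [-0.1, 0.3, -0.4]
width: 94.4
time: 6.9
ee_pos: [594.8, 225.6, 69.7]
eef_rot: [180.0, 0.0, 178.9]
force: [-0.6, -0.3, -0.5]
width: 94.1
```

```bash
python3 -m creep '[0,0,0,0,50,0,0,0,0,50,0,0,0,0,50,0,0,0,0,50,0,0,0,0,50,0,0,0,0,50,0,0,0,0,50,0,0,0,0,50]' 30;python3 -m creep '[0,0,0,0,50,0,0,0,0,50]'
```

```text
time: 7.7
ee_pos: [594.5, 225.3, 68.9]
eef_rot: [-180.0, -0.0, 178.9]
force: [-0.3, -0.8, 0.1]
width: 54.1
time: 7.9
ee_pos: [594.4, 225.3, 68.9]
eef_rot: [-180.0, -0.0, 178.9]
force: [-0.0, -1.3, -0.0]
width: 54.0
```

```bash
python3 -m creep '[3,0,0,0,50,8,0,0,0,50,15,0,0,0,50,23,0,0,0,50,31,0,0,0,50,38,0,0,0,50,43,0,0,0,50,45,0,0,0,50]'
```

```text
time: 8.7
ee_pos: [548.9, 226.4, 69.1]
eef_rot: [180.0, -0.0, 178.9]
force: [3.0, -0.1, 0.9]
width: 54.0
```

```bash
python3 -m creep '[3,0,0,0,50,8,0,0,0,50,16,0,0,0,50,25,0,0,0,50,34,0,0,0,50,43,0,0,0,50,51,0,0,0,50,57,0,0,0,50]'; python3 -m creep '[1,0,0,0,50,1,0,0,0,50]'; python3 - <<'E'
from h import *
from workcell import capture,robot
c=capture("wrist"); cv2.imwrite("pics/w5.png",c["img"][:,:,::-1]); np.savez("pics/w5.npz",**c)
c=capture("scene"); cv2.imwrite("pics/s5.png",cv2.resize(c["img"][180:340,180:380,::-1],(750,600),interpolation=cv2.INTER_NEAREST))
s=robot.get_state(); print(s["time"],s["ee_pos"],s["eef_rot"],s["force"],s["width"])
E
```

```text
time: 9.5
ee_pos: [491.5, 227.4, 68.9]
eef_rot: [-180.0, -0.0, 178.9]
force: [1.3, -0.5, -0.7]
width: 53.8
time: 9.7
ee_pos: [490.9, 227.4, 68.9]
eef_rot: [-180.0, -0.1, 178.9]
force: [-3.0, -0.3, 2.0]
width: 54.2
9.8 [491.22933694 227.2987177   68.88948122] [-1.79983550e+02 -4.53127152e-02  1.78923430e+02] [-3.99013727  0.1238995   2.67025457] 53.82097665327919
```

View pics/s5.png

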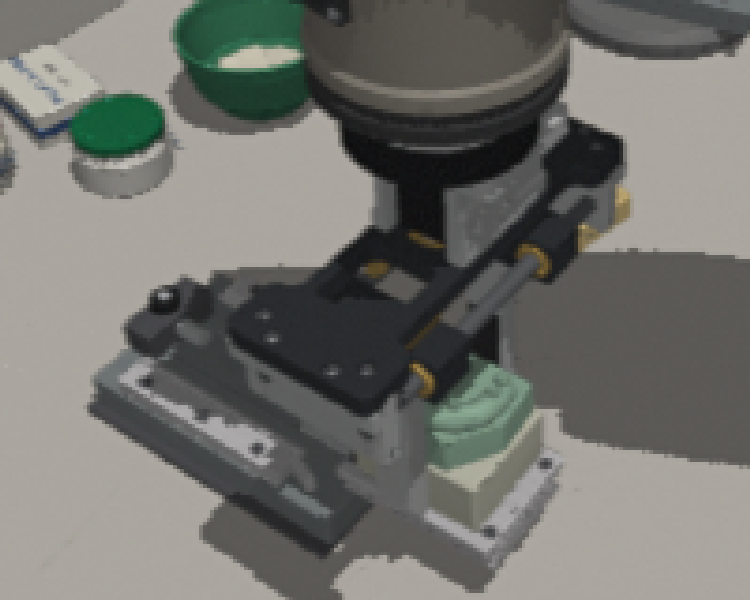

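```bash
python3 -m creep '[0,0,-3,0,50,0,0,-10,0,50,0,0,-22,0,50,0,0,-40,0,50,0,0,-60,0,50,0,0,-82,0,50,0,0,-100,0,50,0,0,-110,0,50]'; python3 -m creep '[-2,-12,0,0,50,-6,-40,0,0,50,-10,-75,0,0,50,-14,-112,0,0,50,-18,-150,0,0,50,-22,-190,0,0,50,-25,-228,0,0,50,-28,-262,0,0,50]'
```

```text
time: 10.6
ee_pos: [492.1, 227.5, 181.3]
eef_rot: [179.9, 0.1, 178.9]
force: [-0.4, 0.5, -2.0]
width: 53.7
time: 11.4
ee_pos: [513.6, -38.1, 178.3]
eef_rot: [-180.0, -0.1, 178.8]
force: [0.1, -0.7, -1.6]
width: 53.6
```

```bash
python3 -m creep '[0,-20,0,0,50,0,-34,0,0,50,0,-40,0,0,50,0,-40,0,0,50]';python3 - <<'E'
from m import *
from workcell import capture,robot
c=capture("wrist"); cv2.imwrite("pics/w6.png",c["img"][:,:,::-1]); np.savez("pics/w6.npz",**c)
s=robot.get_state(); print(s["time"],s["ee_pos"],s["eef_rot"],s["force"],s["width"])
lookdock(c,(490,740,-300,-160),50,40)
E
```

```text
time: 11.8
ee_pos: [513.2, -76.1, 178.5]
eef_rot: [-180.0, -0.1, 178.8]
force: [0.6, 0.4, -2.7]
width: 53.8
11.85 [513.43555037 -75.22360733 178.60014836] [-1.79995892e+02 -3.90161328e-02  1.78891519e+02] [-0.5271381   0.61420367 -2.95889821] 53.69194629113974
rails 551 ctr [ 578. -240.] size [31.1 90.9] ang 9.78 mean [ 580.2 -236.4   49.5]
top 606 ctr [ 578.3 -239.7] size [31.2 91.1] ang 9.27 mean [ 580.3 -236.3   49.4]
body 1981 ctr [ 551.6 -239.3] size [98.3 78.1] ang 88.81 mean [ 565.1 -239.4   39.9]
pad 913 ctr [ 521.9 -247. ] size [28.9 34.7] ang 9.03 mean [ 521.2 -245.9   37. ]
edge 1 yaw -75.39 y at 600: -353.6
edge 2 yaw -76.35 y at 600: -298.9
```

View pics/w6.png

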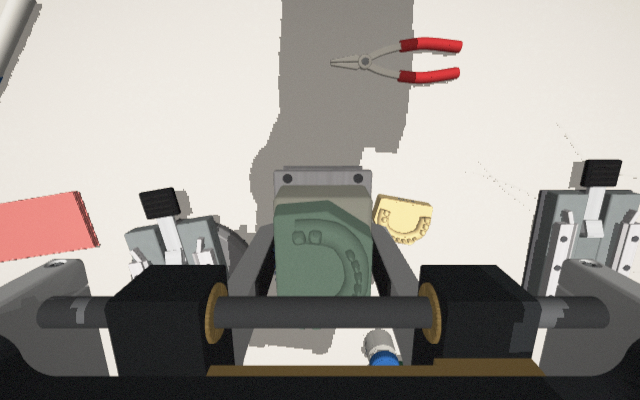

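```bash
python3 -m creep '[-5,0,-5,0,50,-20,-3,-15,0,50,-40,-7,-30,0,50,-62,-10,-44,0,50,-80,-12,-52,0,50,-90,-14,-55,0,50,-90,-14,-55,0,50,-90,-14,-55,0,50]';python3 - <<'E'
from m import *
from workcell import capture,robot
c=capture("wrist"); cv2.imwrite("pics/w7.png",c["img"][:,:,::-1]); np.savez("pics/w7.npz",**c)
s=robot.get_state(); print(s["time"],s["ee_pos"],s["eef_rot"],s["force"],s["width"])
lookdock(c,(490,740,-310,-160),50,40)
W=cloud(c); I=c["img"]
E
```

```text
time: 12.65
ee_pos: [602.8, -90.5, 233.3]
eef_rot: [-180.0, -0.1, 178.9]
force: [-0.3, -0.2, -2.9]
width: 53.8
12.7 [602.57807939 -90.5642927  233.39441584] [ 1.79997719e+02 -7.37639251e-02  1.78930994e+02] [-1.05395934  0.57956357 -1.8779284 ] 54.14722202082814
rails 2558 ctr [ 621.8 -232.8] size [118.2  90.4] ang 8.64 mean [ 622.5 -234.1   49.8]
top 3120 ctr [ 629.9 -231.5] size [134.8  90.5] ang 8.64 mean [ 627.  -230.9   49.8]
body 4601 ctr [ 604.8 -235.1] size [191.2  92.4] ang 9.2 mean [ 611.4 -235.6   39.8]
pad 782 ctr [ 522.3 -246.9] size [28.5 34.6] ang 8.67 mean [ 522.  -246.3   37.2]
edge 1 yaw 7.61 y at 600: -280.7
edge 2 yaw 8.48 y at 600: -190.8
```

View pics/w7.png

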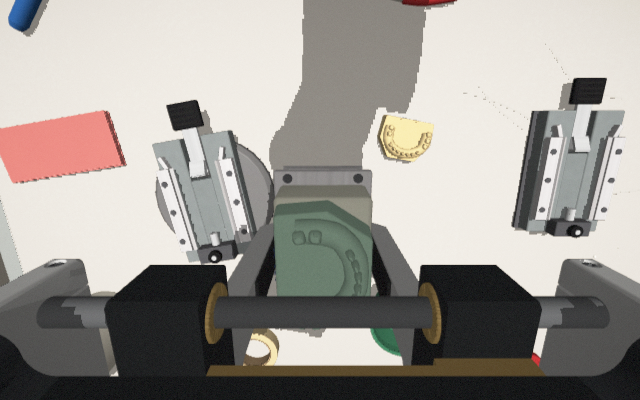

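```bash
python3 - <<'E'
from m import *
c=dict(np.load("pics/w7.npz"))
print("PARK");lookdock(c,(470,720,150,310),32,22)
def fit(c,zt,guess,yaw,n=""):
    W=cloud(c); I=c["img"].astype(int)
    for it in range(3):
        a=np.radians(yaw); R=np.array([[np.cos(a),np.sin(a)],[-np.sin(a),np.cos(a)]])
        L=(W[...,:2]-guess)@R.T
        m=(abs(L[...,0]+10)<50)&(abs(L[...,1])<55)&(abs(W[...,2]-zt)<2.5)
        P=L[m]; xs=np.arange(-58,38,4); e=[]
        for x in xs:
            q=P[abs(P[:,0]-x)<2.5]
            q1=q[q[:,1]<-25];q2=q[q[:,1]>25]
            if len(q1)>3 and len(q2)>3: e.append((x,q1[:,1].min(),q2[:,1].max(),q1[:,1].max(),q2[:,1].min()))
        e=np.array(e)
        co=[np.polyfit(e[:,0],e[:,j],1) for j in (1,2,3,4)]
        print(n,"yaw",yaw,"slopes deg",[round(np.degrees(k[0]),2) for k in co],"at x=-10:",[round(np.polyval(k,-10),2) for k in co])
        yaw+=np.degrees(np.mean([k[0] for k in co[:2]]))
fit(c,50,np.array([638.6,-230.2]),8.64,"stand")
fit(c,32,np.array([618.4,225.1]),-1.1,"park")
c=dict(np.load("pics/w1.npz")); fit(c,32,np.array([618.4,225.1]),-1.1,"park w1")
for n in("top","scene"):
    c=dict(np.load(f"pics/{n}0.npz")); fit(c,50,np.array([638.6,-230.2]),8.64,n)
E
python3 - <<'E'
import cv2
i=cv2.imread("pics/w7.png")[90:270,140:280]; cv2.imwrite("pics/w7c.png",cv2.resize(i,(467,600),interpolation=cv2.INTER_NEAREST))
E
```

```text
PARK
rails 2619 ctr [610.9 225. ] size [ 91.  137.7] ang 88.92 mean [604.3 225.3  32.1]
top 3232 ctr [610.9 224.3] size [ 92.2 137.7] ang 88.92 mean [606.3 223.9  31.9]
body 4454 ctr [590.4 224.9] size [ 93.2 178.4] ang 88.89 mean [593.3 225.8  22. ]
pad 830 ctr [503.3 225.7] size [36.8 29.2] ang 88.85 mean [502.8 224.4  19.3]
edge 1 yaw -1.2 y at 600: 180.2
edge 2 yaw -1.08 y at 600: 270.1
stand yaw 8.64 slopes deg [np.float64(0.19), np.float64(-0.03), np.float64(0.01), np.float64(-0.06)] at x=-10: [np.float64(-44.89), np.float64(44.96), np.float64(-25.2), np.float64(25.32)]
stand yaw 8.721930487106704 slopes deg [np.float64(0.1), np.float64(-0.11), np.float64(-0.04), np.float64(-0.01)] at x=-10: [np.float64(-44.87), np.float64(44.97), np.float64(-25.2), np.float64(25.29)]
stand yaw 8.717760051676786 slopes deg [np.float64(0.11), np.float64(-0.11), np.float64(-0.03), np.float64(-0.0)] at x=-10: [np.float64(-44.87), np.float64(44.97), np.float64(-25.2), np.float64(25.29)]
park yaw -1.1 slopes deg [np.float64(0.24), np.float64(0.0), np.float64(0.03), np.float64(0.01)] at x=-10: [np.fl
[... 1559 characters left out ...]
5), np.float64(-0.15)] at x=-10: [np.float64(-44.73), np.float64(42.62), np.float64(-26.8), np.float64(26.84)]
scene yaw 8.64 slopes deg [np.float64(-0.81), np.float64(0.5), np.float64(-0.63), np.float64(1.67)] at x=-10: [np.float64(-41.27), np.float64(46.02), np.float64(-26.61), np.float64(28.8)]
scene yaw 8.488388144550811 slopes deg [np.float64(-0.9), np.float64(0.69), np.float64(-0.53), np.float64(1.82)] at x=-10: [np.float64(-41.38), np.float64(45.96), np.float64(-26.55), np.float64(28.77)]
scene yaw 8.38668773480141 slopes deg [np.float64(-0.7), np.float64(0.9), np.float64(-0.43), np.float64(1.92)] at x=-10: [np.float64(-41.48), np.float64(46.01), np.float64(-26.57), np.float64(28.75)]
```

View pics/w7c.png

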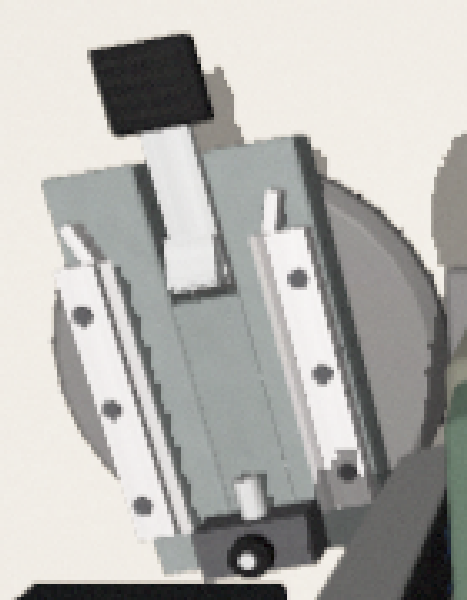

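```bash
python3 -m creep '[6,-10,0,-0.02,50,18,-34,0,-0.05,50,34,-63,0,-0.09,50,51,-94,0,-0.13,50,66,-122,0,-0.16,50,78,-144,5,-0.17,50,85,-156,15,-0.17,50,86.6,-160,25,-0.17,50]'; python3 -m creep '[0,0,20,0,50,0,0,45,0,50,0,0,65,0,50,0,0,80,0,50,0,0,85,0,50,0,0,85,0,50,0,0,85,0,50]'
```

```text
time: 13.5
ee_pos: [512.3, -250.3, 208.7]
eef_rot: [180.0, 0.0, -171.5]
force: [0.4, 0.8, -2.2]
width: 53.9
time: 14.2
ee_pos: [514.3, -249.3, 124.6]
eef_rot: [-180.0, 0.0, -171.3]
force: [-1.0, -0.2, -1.9]
width: 54.0
```

```bash
python3 -m creep '[2,0,8,0,50,2,0,18,0,50,2,0,26,0,50,2,0,31,0,50,2,0,34,0,50,2,0,36,0,50,2,0,36.5,0,50,2,0,36.5,0,50]'; python3 - <<'E'
from h import *
from workcell import capture,robot
c=capture("wrist"); cv2.imwrite("pics/w8.png",c["img"][:,:,::-1])
c=capture("scene"); cv2.imwrite("pics/s8.png",cv2.resize(c["img"][120:220,300:425,::-1],(750,600),interpolation=cv2.INTER_NEAREST))
s=robot.get_state(); print(s["time"],s["ee_pos"],s["eef_rot"],s["force"],s["width"])
p=s["ee_pos"][:2]-np.array([628.7,-231.65]); a=np.radians(8.65);print("along",p@[np.cos(a),np.sin(a)]-10,"lat",p@[-np.sin(a),np.cos(a)])
E
```

```text
time: 15.0
ee_pos: [512.0, -249.6, 87.6]
eef_rot: [-180.0, 0.0, -171.3]
force: [-0.6, -0.5, -1.5]
width: 53.9
15.1 [ 512.05449824 -249.53944715   87.70804151] [-1.79988184e+02  1.52177062e-02 -1.71337629e+02] [ 0.09078058 -0.49693611 -2.0319247 ] 53.88119554169779
along -128.00925827061116 lat -0.14269742232857566
```

View pics/s8.png

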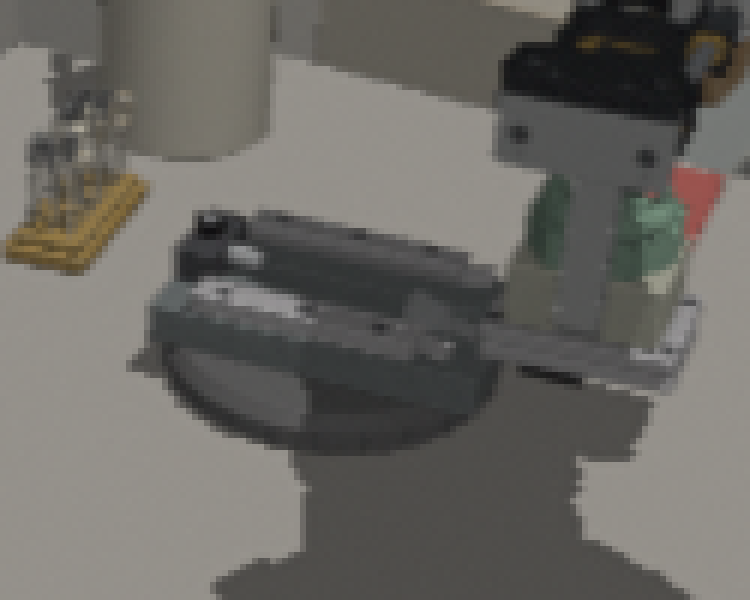

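View pics/w8.png

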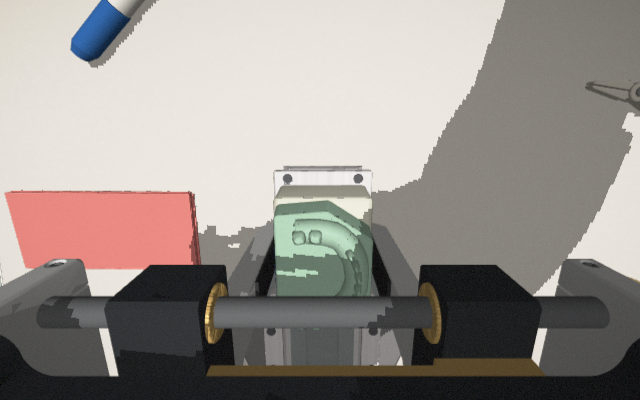

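```bash
python3 -m creep '[-2,0,0,0,50,-5,0,0,0,50,-9,0,0,0,50,-13,0,0,0,50,-17,0,0,0,50,-20,0,0,0,50]'; python3 -m creep '[-3,0,0,0,50,-7,0,0,0,50,-12,0,0,0,50,-16,0,0,0,50]'; python3 -m creep '[-4,0,0,0,50,-8,0,0,0,50,-12,0,0,0,50,-16,0,0,0,50]'
```

```text
time: 15.7
ee_pos: [532.2, -246.3, 87.4]
eef_rot: [-180.0, -0.0, -171.3]
force: [-1.3, -0.2, -1.7]
width: 53.9
time: 16.1
ee_pos: [547.4, -244.1, 87.4]
eef_rot: [180.0, -0.1, -171.4]
force: [-4.9, -0.8, 0.4]
width: 53.5
time: 16.5
ee_pos: [563.8, -241.7, 87.6]
eef_rot: [-180.0, 0.0, -171.3]
force: [-1.8, -0.8, 0.6]
width: 53.9
```

```bash
python3 -m creep '[-4,0,0,0,50,-8,0,0,0,50,-12,0,0,0,50,-16,0,0,0,50]'; python3 -m creep '[-4,0,0,0,50,-8,0,0,0,50,-12,0,0,0,50,-16,0,0,0,50]';  python3 -m creep '[-3,0,0,0,50,-5,0,0,0,50,-6,0,0,0,50]'
```

```text
time: 16.9
ee_pos: [579.3, -239.4, 87.4]
eef_rot: [-180.0, -0.0, -171.3]
force: [-2.7, -2.0, -0.3]
width: 53.7
time: 17.3
ee_pos: [594.9, -237.1, 87.3]
eef_rot: [-180.0, -0.0, -171.3]
force: [-3.6, -4.3, -1.2]
width: 53.5
time: 17.6
ee_pos: [600.8, -236.3, 87.3]
eef_rot: [-180.0, -0.0, -171.3]
force: [-4.1, -4.0, -1.4]
width: 53.5
```

```bash
for i in 1; do python3 -m creep '[-2,0,0,0,50,-4,0,0,0,50]' 40; python3 -m creep '[-2,0,0,0,50,-4,0,0,0,50]'; python3 -m creep '[-2,0,0,0,50,-4,0,0,0,50]'; python3 -m creep '[-2,0,0,0,50,-3,0,0,0,50]';  done | grep -v eef
```

```text
time: 17.8
ee_pos: [604.6, -235.8, 87.3]
force: [-4.4, -4.8, -1.4]
width: 53.6
time: 18.0
ee_pos: [608.4, -235.2, 87.2]
force: [-6.6, -4.9, -2.4]
width: 53.7
time: 18.2
ee_pos: [612.2, -234.6, 87.1]
force: [-7.3, -5.7, -1.9]
width: 53.9
time: 18.4
ee_pos: [614.7, -234.3, 87.1]
force: [-9.2, -4.2, 0.9]
width: 53.6
```

```bash
( python3 -m creep '[-1,0,0,0,50,-2,0,0,0,50]'; python3 -m creep '[-1,0,0,0,50,-2,0,0,0,50]';python3 -m creep '[-1,0,0,0,50]'; python3 -m creep '[-1,0,0,0,50]' )| grep -v -e eef -e wid
```

```text
time: 18.6
ee_pos: [616.2, -234.1, 87.1]
force: [-11.5, -5.5, 2.0]
time: 18.8
ee_pos: [617.4, -234.0, 87.0]
force: [-18.4, -3.8, 7.3]
time: 18.9
ee_pos: [617.9, -233.9, 87.0]
force: [-21.3, -4.0, 10.7]
time: 19.0
ee_pos: [618.2, -234.0, 87.0]
force: [-26.2, -4.8, 14.0]
```

```bash
python3 -m creep '[1,0,0,0,50]' | grep -v wid; python3 - <<'E'
from h import *
from workcell import capture,robot
s=robot.get_state(); print(s["time"],s["ee_pos"],s["eef_rot"],s["force"],s["wrist_torque"])
for n in ("wrist","scene","top"):
    c=capture(n); np.savez(f"pics/{n}9.npz",**c)
    i=c["img"][:,:,::-1]
    if n=="scene": i=cv2.resize(i[120:220,300:425],(750,600),interpolation=cv2.INTER_NEAREST)
    if n=="top": i=cv2.resize(i[160:260,340:450],(660,600),interpolation=cv2.INTER_NEAREST)
    cv2.imwrite(f"pics/{n}9.png",i)
c=dict(np.load("pics/w7.npz"));W=cloud(c);I=c["img"].astype(int)
for nm,g,yaw,zf in(("stand",(638.6,-230.2),8.65,40),("park",(618.4,225.1),-1.1,22)):
    a=np.radians(yaw); R=np.array([[np.cos(a),np.sin(a)],[-np.sin(a),np.cos(a)]])
    L=(W[...,:2]-np.array(g))@R.T; h=W[...,2]-zf
    print(nm)
    for y in (-14,14):
      print(y,[(int(x),round(float(np.nanmedian(h[(abs(L[...,0]-x)<1.5)&(abs(L[...,1]-y)<4)])),1)) for x in range(-135,70,3) if ((abs(L[...,0]-x)<1.5)&(abs(L[...,1]-y)<4)).sum()>2])
E
```

```text
time: 19.1
ee_pos: [618.1, -233.9, 87.1]
eef_rot: [180.0, -0.3, -171.4]
force: [-13.9, -5.3, 4.4]
19.1 [ 618.14599932 -233.93503084   87.06558072] [ 179.95700521   -0.25620408 -171.42456181] [-13.90539059  -5.33496632   4.40358698] [-0.96946425  3.01273677  0.11122285]
stand
-14 [(-132, -3.6), (-129, -3.1), (-126, -2.3), (-123, -3.1), (-120, -2.5), (-117, -3.0), (-114, -2.3), (-111, -2.6), (-108, -2.9), (-105, -3.0), (-102, -2.9), (-93, -3.1), (-90, -1.3), (-87, -1.4), (-84, -1.1), (-81, -1.4), (-78, -0.9), (-75, -1.6), (-72, -1.0), (-69, -1.4), (-66, -1.0), (-63, -0.4), (-60, -0.3), (-57, -0.5), (-54, -0.1), (-51, -0.2), (-48, -0.0), (-45, -1.0), (-42, -2.4), (-39, -0.6), (-36, -0.2), (-33, -0.7), (-30, -0.0), (-27, -0.1), (-24, -0.5), (-21, -0.6), (-18, -0.1), (-15, -0.3), (-12, -0.7), (-9, -0.3), (-6, -0.3), (-3, -0.4), (0, -1.0), (3, -0.8), (6, -0.5), (9, -0.1), (12, 0.0), (15, -0.3), (18, -0.6), (21, -0.1), (24, -0.5), (27, -0.1), (30, -0.3), (33, -0.6), (36, -0.3), (39, 7.0), (42, 16.7), (45, 17.0), (48, 16.7), (51, 17.2), (54, 17.1), (57, 17.2)]
14 [(-135, -39.5), (-132, -38.1
[... 1751 characters left out ...]
.8), (-111, -3.2), (-108, -2.6), (-105, -2.7), (-102, -2.6), (-99, -4.1), (-93, -2.2), (-90, -1.3), (-87, -1.2), (-84, -0.7), (-81, -0.8), (-78, -1.4), (-75, -0.4), (-72, -1.9), (-69, -0.4), (-66, -1.1), (-63, -0.4), (-60, 0.0), (-57, 0.2), (-54, 0.6), (-51, 0.3), (-48, -0.0), (-45, 0.3), (-42, -1.2), (-39, 0.3), (-36, 0.0), (-33, 0.3), (-30, -0.5), (-27, 0.3), (-24, -0.8), (-21, 0.1), (-18, 0.1), (-15, 0.2), (-12, -0.2), (-9, -0.1), (-6, 0.4), (-3, -0.1), (0, 0.1), (3, -0.6), (6, 0.0), (9, -0.3), (12, -0.1), (15, 0.5), (18, -0.0), (21, 0.1), (24, -0.1), (27, 0.4), (30, 0.2), (33, 0.4), (36, 0.4), (39, -0.1), (42, 10.0), (45, 17.4), (48, 17.3), (51, 17.6), (54, 17.4), (57, 17.3), (60, 17.7)]
```

View pics/scene9.png

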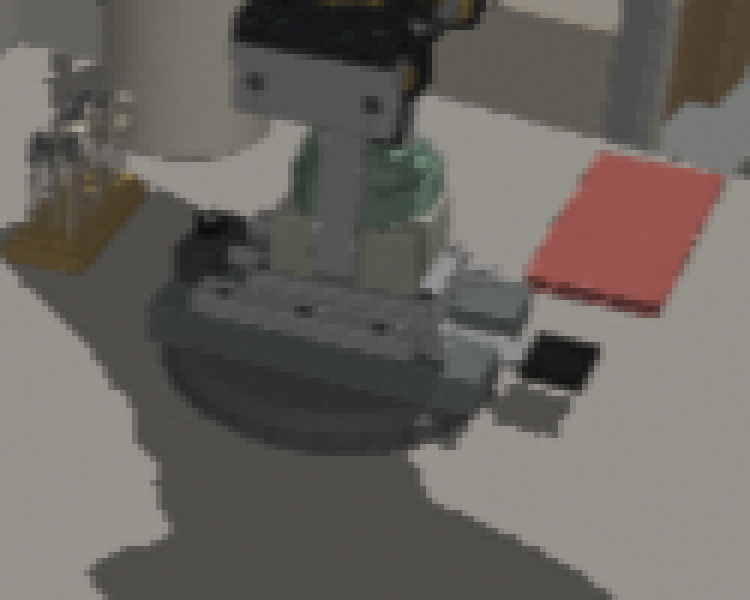

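View pics/top9.png

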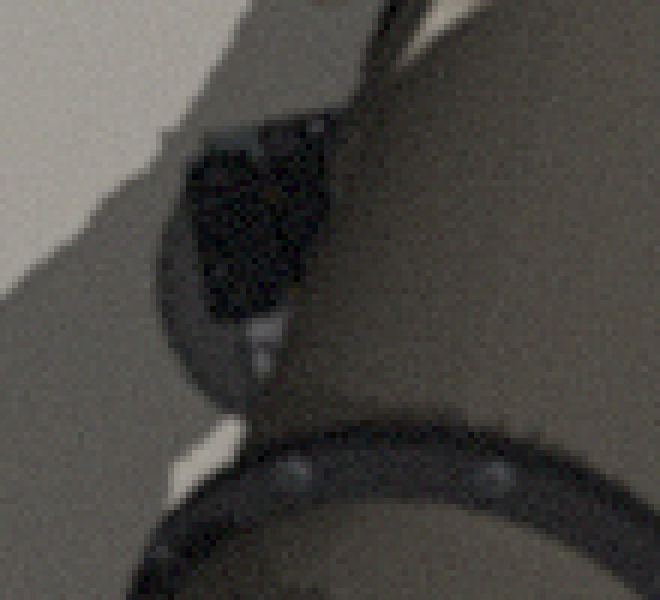

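View pics/wrist9.png

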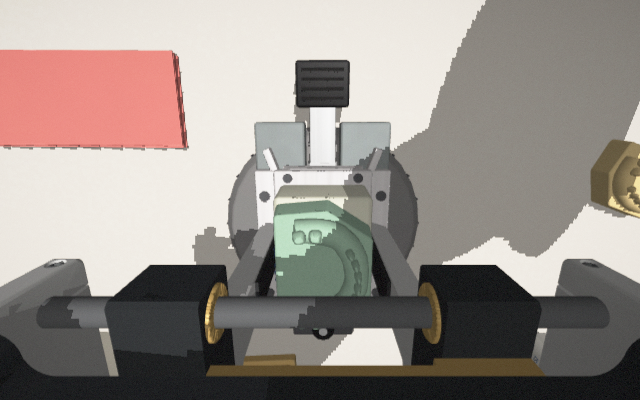

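```bash
python3 - <<'E'
from h import *
c=dict(np.load("pics/wrist9.npz"));W=cloud(c);I=c["img"].astype(int)
g=(638.6,-230.2);a=np.radians(8.65); R=np.array([[np.cos(a),np.sin(a)],[-np.sin(a),np.cos(a)]])
L=(W[...,:2]-np.array(g))@R.T; h=W[...,2]-40
def rect(m,n):
    r=cv2.minAreaRect(L[m].astype(np.float32)); P=L[m]; print(n,m.sum(),np.round(r,2) if 0 else r, "min",P.min(0).round(1),"max",P.max(0).round(1),"h",np.median(h[m]).round(2))
box=(abs(L[...,1])<60)&(L[...,0]>-140)&(L[...,0]<0)
for x in range(-75,-20,5):
    s=box&(abs(L[...,0]-x)<2)
    r=s&(abs(h-10)<2.5); p=s&(abs(h-18)<2.5)
    f=lambda m:(round(float(L[m][:,1].min()),1),round(float(L[m][:,1].max()),1),round(float(np.median(h[m])),1)) if m.sum()>3 else None
    print(x,"rail",f(r),"plate",f(p))
rect(box&(abs(h-18)<2),"plate"); 
pad=(abs(L[...,1])<25)&(L[...,0]>-140)&(L[...,0]<-98)&(h>-15)&(I.max(-1)<70); rect(pad,"pad")
ap=(abs(L[...,1])<60)&(L[...,0]>-110)&(L[...,0]<-80)&(abs(h)<2)&(I.max(-1)>70); rect(ap,"apron")
i=c["img"][50:300,220:440,::-1]; cv2.imwrite("pics/w9c.png",cv2.resize(i,(528,600),interpolation=cv2.INTER_NEAREST))
c=dict(np.load("pics/w7.npz"));W=cloud(c); 
m=(W[...,2]>70)&(W[...,0]>650)&(W[...,0]<850)&(W[...,1]<-300); print(W[m].min(0) if m.sum() else None)
c=dict(np.load("pics/top0.npz"));W=cloud(c); 
m=(W[...,2]>70)&(W[...,0]>600)&(W[...,0]<900)&(W[...,1]<-250)&(W[...,1]>-520);print(W[m].min(0),W[m].max(0))
E
```

```text
-75 rail (-38.8, 38.7, 9.1) plate None
-70 rail (-38.3, 37.7, 9.0) plate None
-65 rail (-36.5, 35.8, 9.1) plate (-30.3, 30.1, 18.8)
-60 rail (-44.7, 44.7, 10.0) plate (-31.2, 30.3, 20.2)
-55 rail (-45.2, 44.2, 10.1) plate (-30.7, 30.6, 20.1)
-50 rail (-44.7, 44.5, 10.1) plate (-31.1, 31.0, 19.9)
-45 rail (-45.1, 44.7, 10.5) plate None
-40 rail (-45.1, 44.4, 10.2) plate None
-35 rail (-44.7, 44.7, 9.9) plate None
-30 rail (-45.2, 44.3, 10.1) plate None
-25 rail (-44.7, 44.5, 10.1) plate None
plate 292 ((-55.655303955078125, -0.2779541015625), (17.467065811157227, 62.302547454833984), 1.2511364221572876) min [-64.  -31.2] max [-46.2  31. ] h 19.44
pad 1883 ((-117.4315185546875, -0.3035602569580078), (35.3160400390625, 29.727052688598633), 89.93522644042969) min [-132.3  -18. ] max [-102.6   17.3] h -5.8
apron 1923 ((-86.489013671875, -0.2983055114746094), (91.87489318847656, 12.562426567077637), 89.94429016113281) min [-92.8 -46.2] max [-80.2  45.6] h 0.14
[ 790.94303046 -375.771327     70.06440656]
[ 772.31315354 -490.87260348   70.1208451 ] [ 899.9657622  -250.20707504  239.48577665]
```

View pics/w9c.png

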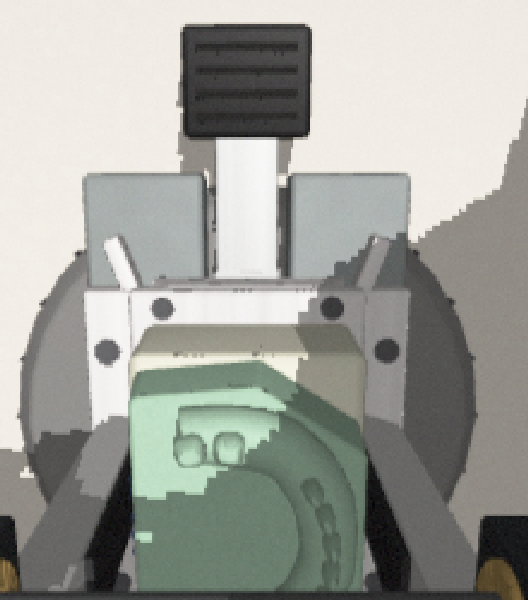

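The carrier hasn't reached the stop: the cloud puts the stop face about 19 mm further in. The plate's outer end stands about 2 mm high, because the sprung tooth tilted the carrier before I gripped it, and now it is wedging. I'll relax the push, re-grip nearer the outer end and press that end down onto the floor.

```bash
( python3 -m creep '[1.5,0,0,0,50,2.5,0,0,0,50]'; python3 -m creep '[0,0,0,0,66,0,0,0,0,66,0,0,0,0,66]'; python3 -m creep '[4,0,0,0,66,10,0,0,0,66,15,0,0,0,66,17,0,0,0,66,17,0,0,0,66]' )| grep -v eef;  python3 - <<'E'
from h import *
from workcell import capture,robot
c=capture("wrist"); np.savez("pics/w10.npz",**c); cv2.imwrite("pics/w10.png",c["img"][:,:,::-1])
s=robot.get_state(); print(s["time"],s["ee_pos"],s["eef_rot"],s["force"])
W=cloud(c)
g=(638.6,-230.2);a=np.radians(8.65); R=np.array([[np.cos(a),np.sin(a)],[-np.sin(a),np.cos(a)]])
L=(W[...,:2]-np.array(g))@R.T; h=W[...,2]-40
print("tcp",R@(s["ee_pos"][:2]-g))
for x in range(-80,-30,3):
    m=(abs(L[...,0]-x)<1.5)&(abs(L[...,1])<28); m2=(abs(L[...,0]-x)<1.5)&(abs(L[...,1])<40)&(abs(L[...,1])>34)
    print(x,np.round(np.nanmedian(h[m]),1),np.round(np.nanmedian(h[m2]),1))
E
```

```text
time: 19.45
ee_pos: [617.9, -233.9, 87.2]
force: [-0.8, -5.1, -5.5]
width: 53.6
time: 19.75
ee_pos: [618.8, -232.8, 87.6]
force: [-0.6, -0.1, -0.2]
width: 65.6
time: 20.25
ee_pos: [601.0, -236.0, 87.6]
force: [-0.7, -0.2, -0.6]
width: 66.2
20.3 [ 601.33025269 -235.91888254   87.63320216] [-1.79998354e+02  1.14787088e-02 -1.71351964e+02] [ 0.07717746 -0.33558818  0.17678273]
tcp [-37.70593225  -0.04853253]
-80 -0.6 0.3
-77 -0.5 0.6
-74 -0.6 9.5
-71 -0.6 137.7
-68 134.4 143.1
-65 136.5 143.5
-62 154.8 154.2
-59 147.3 143.9
-56 48.0 143.9
-53 50.6 138.2
-50 64.5 130.9
-47 67.9 83.4
-44 73.2 123.4
-41 67.1 122.1
-38 67.2 119.7
-35 71.3 116.5
-32 66.3 113.0
```

View pics/w10.png

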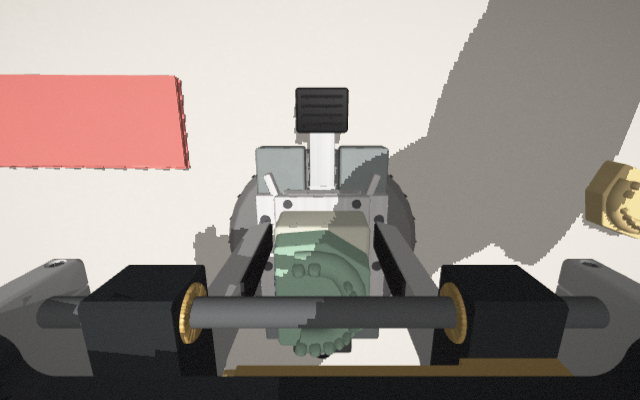

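```bash
python3 - <<'E'
from h import *
c=dict(np.load("pics/w10.npz")); W=cloud(c)
g=(638.6,-230.2);a=np.radians(8.65); R=np.array([[np.cos(a),np.sin(a)],[-np.sin(a),np.cos(a)]])
L=(W[...,:2]-np.array(g))@R.T; h=W[...,2]-40
for x in range(-84,-30,2):
    m=(abs(L[...,0]-x)<1.2)&(abs(L[...,1])<28)&(h<60)&(h>-20)&(abs(L[...,1])>11)
    print(x,m.sum(),np.round(np.nanmedian(h[m]),1), end=" | ")
E
```

```text
-84 181 -0.1 | -82 199 0.1 | -80 198 0.1 | -78 191 0.2 | -76 165 0.1 | -74 161 -0.1 | -72 170 -0.1 | -70 168 -0.0 | -68 180 -0.0 | -66 168 0.0 | -64 536 10.9 | -62 246 20.5 | -60 203 20.9 | -58 184 20.9 | -56 764 31.3 | -54 786 43.4 | -52 388 50.9 | -50 189 50.7 | -48 137 50.2 | -46 144 50.7 | -44 117 50.6 | -42 104 51.7 | -40 78 53.2 | -38 30 54.4 | -36 5 48.1 | -34 4 48.2 | -32 0 nan |
  return np.nanmean(a, axis, out=out, keepdims=keepdims)
```

```bash
( python3 -m creep '[0,0,0,0,50,0,0,0,0,50,0,0,0,0,50,0,0,0,0,50]' 45; python3 -m creep '[0,0,1,0,50,0,0,1.5,0,50]';python3 -m creep '[0,0,1,0,50,0,0,1,0,50]' ; python3 -m creep '[0,0,1,0,50,0,0,1,0,50]')| grep -v nope
```

```text
time: 20.7
ee_pos: [601.6, -236.0, 87.5]
eef_rot: [-180.0, 0.0, -171.3]
force: [-0.2, -1.8, -0.0]
width: 53.4
time: 20.9
ee_pos: [601.3, -236.1, 86.7]
eef_rot: [180.0, 0.0, -171.4]
force: [-7.0, -0.2, 17.0]
width: 53.5
time: 21.1
ee_pos: [601.1, -236.3, 85.9]
eef_rot: [180.0, -0.0, -171.4]
force: [-7.9, 0.2, 16.6]
width: 53.9
time: 21.3
ee_pos: [601.0, -236.3, 85.5]
eef_rot: [180.0, -0.0, -171.4]
force: [-12.8, 2.5, 26.7]
width: 53.3
```

```bash
python3 -m creep '[0,0,-0.5,0,50,-1,0,-1,0,50]'; cat > look.py <<'E'
from h import *
from workcell import capture,robot
import sys
c=capture("wrist"); np.savez("pics/wl.npz",**c); cv2.imwrite(f"pics/{sys.argv[1]}.png",c["img"][:,:,::-1])
W=cloud(c); I=c["img"].astype(int)
s=robot.get_state()
g=(638.6,-230.2);a=np.radians(8.65); R=np.array([[np.cos(a),np.sin(a)],[-np.sin(a),np.cos(a)]])
L=(W[...,:2]-np.array(g))@R.T; h=W[...,2]-40
print(s["time"],"tcp",R@(s["ee_pos"][:2]-g),s["ee_pos"][2],s["force"],s["eef_rot"])
for x in range(-80,-30,2):
    m=(abs(L[...,0]-x)<1.2)&(abs(L[...,1])<28)&(abs(L[...,1])>11)&(h<60)&(h>-20)
    if m.sum()>10: print(x,np.round(np.median(h[m]),1), end=" | ")
m=(abs(L[...,1])<16)&(L[...,0]>-130)&(L[...,0]<-104)&(h<3)&(h>-15)&(I.max(-1)<70)
print("\npad h",np.median(h[m]),L[m].mean(0))
E
python3 look.py w11
```

```text
time: 21.5
ee_pos: [601.3, -236.3, 85.7]
eef_rot: [180.0, -0.1, -171.4]
force: [-11.0, -0.2, 15.0]
width: 53.6
21.55 tcp [-37.7405853   -0.38410426] 85.66988317044802 [-11.25271858   0.56484098  15.47765506] [ 1.79979992e+02 -8.35997262e-02 -1.71385189e+02]
-80 -0.0 | -78 0.1 | -76 0.2 | -74 0.2 | -72 0.0 | -70 0.0 | -68 -0.1 | -66 0.0 | -64 9.5 | -62 18.5 | -60 18.8 | -58 18.7 | -56 34.1 | -54 47.8 | -52 50.2 | -50 48.3 | -48 48.6 | -46 49.9 | -44 50.9 | -42 52.8 | -40 53.1 | -38 53.5 | -36 51.8 | -34 55.1 | -32 56.1 | 
pad h -7.870947948482581 [-116.39255608   -0.5008397 ]
```

```bash
( python3 -m creep '[-1,0,0,0,50,-2,0,0,0,50]'; python3 -m creep '[-1,0,0,0,50,-2,0,0,0,50]';python3 -m creep '[-1,0,0,0,50,-2,0,0,0,50]')| grep -v wid
```

```text
time: 21.75
ee_pos: [602.5, -236.3, 85.7]
eef_rot: [180.0, -0.2, -171.4]
force: [-15.7, -0.6, 20.5]
time: 21.95
ee_pos: [604.5, -236.2, 85.7]
eef_rot: [180.0, -0.1, -171.4]
force: [-15.0, -1.5, 20.4]
time: 22.15
ee_pos: [606.2, -236.1, 85.7]
eef_rot: [180.0, -0.2, -171.4]
force: [-21.3, -2.9, 25.2]
```

```bash
( python3 -m creep '[-1,0,-0.5,0,50,-1.5,0,-0.7,0,50]'; python3 -m creep '[-1,0,0,0,50,-2,0,0,0,50]';python3 -m creep '[-1,0,0,0,50,-2,0,0,0,50]')| grep -v wid; python3 look.py w12
```

```text
time: 22.35
ee_pos: [607.9, -235.7, 85.9]
eef_rot: [180.0, -0.2, -171.4]
force: [-12.7, -2.4, 11.5]
time: 22.55
ee_pos: [609.6, -235.5, 85.9]
eef_rot: [180.0, -0.2, -171.4]
force: [-15.2, -2.0, 14.7]
time: 22.75
ee_pos: [611.4, -235.2, 85.9]
eef_rot: [180.0, -0.2, -171.4]
force: [-15.5, -2.5, 16.6]
22.8 tcp [-27.42331838  -0.8502382 ] 85.90342361482467 [-14.97353293  -1.99773703  14.37454777] [ 179.98063772   -0.19809308 -171.42697489]
-80 -0.0 | -78 -0.2 | -76 -0.0 | -74 0.0 | -72 0.0 | -70 0.0 | -68 0.1 | -66 0.2 | -64 -0.0 | -62 0.1 | -60 0.2 | -58 0.2 | -56 0.3 | -54 9.9 | -52 18.8 | -50 19.1 | -48 19.0 | -46 34.3 | -44 48.2 | -42 50.7 | -40 48.7 | -38 48.8 | -36 49.6 | -34 51.4 | -32 52.7 | 
pad h -7.524400668294817 [-115.42845385   -1.03621128]
```

```bash
( python3 -m creep '[-1,0,0,0,50,-2,0,0,0,50]';python3 -m creep '[-1,0,0,0,50,-1.5,0,0,0,50]';python3 -m creep '[-0.7,0,0,0,50,-1,0,0,0,50]')| grep -v wid; python3 look.py w13
```

```text
time: 23.0
ee_pos: [613.3, -235.0, 85.9]
eef_rot: [180.0, -0.2, -171.4]
force: [-16.3, -1.6, 15.6]
time: 23.2
ee_pos: [614.7, -234.7, 85.9]
eef_rot: [180.0, -0.2, -171.4]
force: [-16.8, -1.5, 16.4]
time: 23.4
ee_pos: [615.6, -234.6, 85.9]
eef_rot: [180.0, -0.2, -171.4]
force: [-17.0, -2.2, 17.3]
23.45 tcp [-23.33122351  -0.89233353] 85.91849241422162 [-16.74521926  -2.02942291  16.46542476] [ 179.97154464   -0.2259813  -171.43629848]
-80 0.1 | -78 0.1 | -76 0.1 | -74 0.1 | -72 0.1 | -70 0.1 | -68 0.1 | -66 0.1 | -64 0.1 | -62 0.1 | -60 0.3 | -58 0.2 | -56 0.2 | -54 0.4 | -52 0.3 | -50 9.7 | -48 18.5 | -46 18.9 | -44 18.8 | -42 33.2 | -40 47.3 | -38 50.2 | -36 48.6 | -34 48.8 | -32 50.0 | 
pad h -7.4455213932134825 [-115.30878898   -1.32602769]
```

```bash
( python3 -m creep '[-0.7,0,0,0,50,-1,0,0,0,50]';python3 -m creep '[-0.5,0,0,0,50,-1,0,0,0,50]')| grep -v wid; python3 look.py w14 | tail -1;  python3 -m creep '[-0.5,0,0,0,50,-0.7,0,0,0,50]'| grep -v wid; python3 look.py w15 | tail -1
```

```text
time: 23.65
ee_pos: [616.6, -234.5, 86.0]
eef_rot: [180.0, -0.2, -171.4]
force: [-18.6, -1.9, 17.5]
time: 23.85
ee_pos: [617.6, -234.3, 85.9]
eef_rot: [180.0, -0.2, -171.4]
force: [-18.9, -2.4, 18.4]
pad h -6.796208647958991 [-115.17793139   -1.47897095]
time: 24.1
ee_pos: [618.1, -234.2, 85.9]
eef_rot: [180.0, -0.2, -171.4]
force: [-17.5, -2.3, 17.9]
pad h -6.724491543517388 [-115.09886432   -1.49687642]
```

```bash
python3 -m creep '[-0.5,0,0,0,50,-0.7,0,0,0,50]'| grep -v wid; python3 look.py w16 | tail -1;  python3 -m creep '[-0.5,0,0,0,50,-0.7,0,0,0,50]'| grep -v wid; python3 look.py w17 
```

```text
time: 24.35
ee_pos: [619.1, -234.0, 85.8]
eef_rot: [180.0, -0.2, -171.4]
force: [-16.8, -2.0, 15.8]
pad h -2.483709627960863 [-115.0042768    -1.54237437]
time: 24.6
ee_pos: [619.6, -234.0, 85.8]
eef_rot: [180.0, -0.2, -171.4]
force: [-16.8, -2.8, 15.0]
24.65 tcp [-19.29508762  -0.90208757] 85.80778675565027 [-17.08852204  -1.99537656  15.52820807] [ 179.97162867   -0.22995925 -171.43950228]
-80 0.0 | -78 0.1 | -76 0.1 | -74 0.1 | -72 0.1 | -70 0.1 | -68 0.1 | -66 0.0 | -64 0.1 | -62 0.3 | -60 0.2 | -58 0.2 | -56 0.2 | -54 0.3 | -52 0.2 | -50 0.3 | -48 0.2 | -46 9.2 | -44 18.3 | -42 18.8 | -40 18.8 | -38 32.7 | -36 47.1 | -34 50.0 | -32 48.5 | 
pad h -2.468246464000586 [-114.8266026    -1.39915912]
```

The pad rose from −6.7 to −2.5 mm relative to the channel floor, so the catch has clicked up. I'll ease the push, open, back off and verify.

```bash
(python3 -m creep '[0.7,0,-0.5,0,50,1.5,0,-1,0,50]'; python3 -m creep '[0,0,0,0,70,0,0,0,0,90,0,0,0,0,94,0,0,0,0,94,0,0,0,0,94,0,0,0,0,94]')| grep -v eef; python3 look.py w18;  python3 -m creep '[0,0,-8,0,94,0,0,-25,0,94,0,0,-50,0,94,0,0,-80,0,94,0,0,-110,0,94,0,0,-130,0,94,0,0,-140,0,94,0,0,-140,0,94]'; python3 look.py w19 | head -1
```

```text
time: 24.85
ee_pos: [619.2, -233.8, 86.2]
force: [-3.9, -4.5, -3.4]
width: 53.5
time: 25.45
ee_pos: [620.8, -232.9, 86.7]
force: [-0.6, -0.3, -0.1]
width: 93.3
25.5 tcp [-17.98242805   0.04542611] 86.70419391121236 [ 0.39743472 -0.00284475  0.08844938] [-1.79999702e+02 -2.94678488e-04 -1.71338925e+02]
-80 -0.1 | -78 -0.1 | -76 -0.0 | -74 0.1 | -72 0.1 | -70 0.0 | -68 0.0 | -66 -0.1 | -64 -0.0 | -62 0.0 | -60 0.1 | -58 0.1 | -56 0.3 | -54 0.4 | -52 0.2 | -50 0.2 | -48 0.9 | -46 12.4 | -44 19.2 | -42 19.3 | -40 19.4 | -38 36.6 | -36 49.2 | -34 49.4 | -32 48.8 | 
pad h -2.5381730806232383 [-115.16588347   -1.52431412]
time: 26.3
ee_pos: [621.3, -233.1, 228.7]
eef_rot: [-180.0, 0.1, -171.3]
force: [-0.1, 0.7, 0.0]
width: 94.0
26.35 tcp [-17.97871511   0.03808175] 227.185819052216 [-0.00706322  0.83245114 -1.55517346] [-1.79989130e+02  4.62303845e-02 -1.71335738e+02]
```

View pics/w19.png

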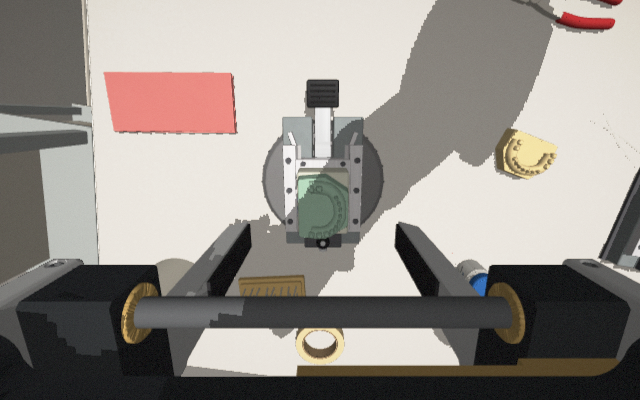

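```bash
python3 -m creep '[0,0,0,0,94,0,0,0,0,94,0,0,0,0,94,0,0,0,0,94,0,0,0,0,94,0,0,0,0,94]' | head -1; python3 look.py w20; python3 - <<'E'
from h import *
from workcell import capture
i=cv2.imread("pics/w20.png")[70:260,250:395]; cv2.imwrite("pics/w20c.png",cv2.resize(i,(458,600),interpolation=cv2.INTER_NEAREST))
for k in("scene","top"):
  c0=dict(np.load(f"pics/{k}0.npz"));c1=capture(k)
  cv2.imwrite(f"pics/{k}20.png",c1["img"][:,:,::-1])
  for n,c in((0,c0),(1,c1)):
    W=cloud(c)
    for nm,(x0,x1,y0,y1),(z0,z1) in [("cast",(525,590,-30,60),(10,40)),("jar",(705,742,-25,10),(44,60))]:
        m=(W[...,0]>x0)&(W[...,0]<x1)&(W[...,1]>y0)&(W[...,1]<y1)&(W[...,2]>z0)&(W[...,2]<z1)
        print(k,n,nm,m.sum(),W[m].mean(0).round(1) if m.sum() else None)
E
```

```text
time: 26.95
27.0 tcp [-18.02314302   0.03196161] 226.6165389519246 [ 0.12813477 -0.91137424  0.35578601] [-1.79998609e+02 -8.03841272e-03 -1.71336049e+02]
-80 0.0 | -78 0.0 | -76 0.2 | -74 0.0 | -72 0.3 | -70 0.3 | -68 0.3 | -66 0.1 | -64 0.1 | -62 0.5 | -60 0.2 | -58 0.3 | -56 0.4 | -54 0.3 | -52 0.2 | -50 0.3 | -48 1.0 | -46 15.7 | -44 19.4 | -42 19.2 | -40 19.2 | -38 35.5 | -36 49.0 | -34 49.0 | -32 49.0 | 
pad h -2.492895841049261 [-116.16774728   -0.41711093]
scene 0 cast 472 [554.1  18.8  19.5]
scene 0 jar 111 [725.3  -3.2  50.3]
scene 1 cast 469 [554.3  18.7  19.5]
scene 1 jar 108 [724.5  -3.3  50.2]
top 0 cast 366 [557.5  13.   18.8]
top 0 jar 115 [727.4  -6.9  49.8]
top 1 cast 365 [557.4  12.9  18.9]
top 1 jar 115 [727.8  -7.1  50. ]
```

View pics/w20c.png

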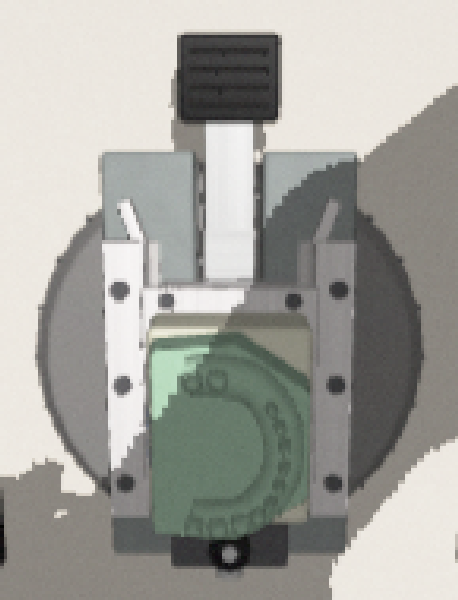

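View pics/scene20.png

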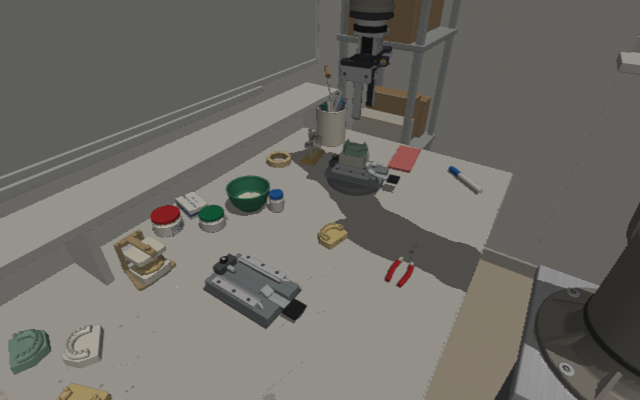

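```bash
python3 -c "
from workcell import workorder,robot
print(workorder.job_done(), robot.get_state()['time'])"
```

```text
the job is handed in; nothing more can be done
the job is handed in; nothing more can be done
```

The carrier is locked in the round inspection stand and the job was handed in just after 27 s, inside the 58 s limit. I pressed the parking dock's pad right down (about 34 N at the bottom). The spring then pushed the carrier out about 22 mm, and I drew it out, carried it clear of the loose items and slid it into the stand.

**Last checks:**
- **Catch:** the stand's catch clicked up as the carrier went in, its pad rising from about 6.7 to 2.5 mm below the channel floor. The stop is set about 2 to 3 mm nearer the mouth than in the parking dock.
- **Holding:** for about 1.5 s after I let go, the carrier and the pad stayed put. The gripper was clear, about 140 mm higher.
- **Loose cast and jar:** their measured positions agree with the start to within 1 mm.

**What disagreed:**
- **Jam on the way in:** about 15 mm short of the lock the carrier wedged and the push rose to about 26 N along the slide. The sprung tooth had tilted it nearly 2°, with the outer end about 2 to 3 mm high. I eased off, re-gripped nearer that end, pressed it down (up to about 27 N) and finished in small steps at 13 to 21 N. That is above the 5 to 9 N you gave, because I kept pressing down as I pushed.
- **Final seat:** the plate's outer end still reads about 1 mm high in the lock. It is within the dovetail's play and I left it.

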